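# Fit the seed-tray label holder behind the shelf lip and hold it home

## Task

Three look-alike black label holders stand in the wooden caddy; take the one whose blade just fills the empty green label bay on the front edge of the low shelf (60 mm wide, neither the narrower nor the wider one), lift it out and slide its blade straight down behind the bay's lip, white card towards the robot. Feel for the sprung catch at the bottom, push the holder fully home against it, and finish while your gripper is still holding it firmly pressed home: do not let go. Leave the other two holders in the caddy and everything else on the bench where it is.

Things in the scene. Friction and masses are not known exactly. Their poses are not given: they have to be found in the camera images.
- holder48_center (a point): Centre (half-way up) of the 48 mm wide black label holder, upright in any of the caddy's slots. 48 mm wide (y), 106 mm tall, 40-85 g: lower 46 mm a blade 5 mm thick (x), upper 60 mm a pocket 14 mm thick of the same width, blank white card on its -x face. Shoulder 7 mm below this point, bottom 53 below, top 53 above. Grip the pocket across x, 26 mm above this point.
- holder60_center (a point): Centre (half-way up) of the 60 mm wide black label holder, upright in any of the caddy's slots. 60 mm wide (y), 106 mm tall, 40-85 g: lower 46 mm a blade 5 mm thick (x), upper 60 mm a pocket 14 mm thick of the same width, blank white card on its -x face. Shoulder 7 mm below this point, bottom 53 below, top 53 above. Grip the pocket across x, 26 mm above this point.
- holder72_center (a point): Centre (half-way up) of the 72 mm wide black label holder, upright in any of the caddy's slots. 72 mm wide (y), 106 mm tall, 40-85 g: lower 46 mm a blade 5 mm thick (x), upper 60 mm a pocket 14 mm thick of the same width, blank white card on its -x face. Shoulder 7 mm below this point, bottom 53 below, top 53 above. Grip the pocket across x, 26 mm above this point.
- holder60_card (a point): Middle of the white card on the front (-x) face of the 60 mm holder: 7.5 mm in front of and 24 mm above its centre.
- caddy: Fixed wooden caddy block, 56 (x) by 272 (y) by 30 mm tall, origin at the centre of its underside, on the bench. Three equal slots, each 6.5 by 77 mm and 22 mm deep, at y = -88, 0 and +88 mm, hold the label holders upright (holders' axes along the caddy's).
- bay_mouth (a point): Middle of the mouth of the empty green bay, level with its lip's top, 80 mm above the bench. x points from the robot's side to the shelf, y along its edge, z up. Channel 7 (x) by 63 mm (y), 44 mm deep; its mouth flares to 15 by 71 mm, narrowing over the top 9 mm. The sprung catch is met 32 mm below the mouth. Fully home, a holder's blade stands on the floor, its centre 9 mm above the mouth.
- catch (a joint): Travel of the orange sprung catch in the bottom of the bay: 0 = up (free), 0.012 m = fully down, level with the floor. Its spring pushes back with 3 N at the start of its travel and 9 N fully down, and lifts the holder again if the push ends; below it the floor is hard.
- shelf: Fixed low shelf, 420 mm wide (y), 270 mm deep (+x), board top 80 mm high, level with the bay's mouth; the bay is on its front face. Trays of seedlings from 115 mm behind the front, up to about 165 mm high. Two fixed, filled labels, 70 mm long and 138 mm tall, at y = -162 and +162 mm on the front. Origin on the bench below the middle of the front face.
- light_meter: Loose bystander: black hand-held light meter lying flat, 105 by 46 by 22 mm, with a round sensor head at its +x end (total 174 mm long). Origin under the main body's centre.
- pot: Loose bystander: empty terracotta pot, 84 mm wide, 80 mm tall, origin under its centre.
- feed_bottle: Loose bystander: closed green bottle, 68 mm wide, 190 mm tall, origin under its centre.
- seed_jar: Loose bystander: amber jar with metal cap, 60 mm wide, 75 mm tall, origin under its centre.
- trowel: Loose bystander: small spatula-like trowel lying flat along its x axis, to the robot's left.

How it is judged:
On the way, in this order (a step that is already met when the one before it is completed fails the run):
1. the 60 mm holder is lifted clear of the caddy (height (world z) of holder60_center above 0.1 m), for 0.1 s.
2. its blade is behind the lip of the bay, card side to the robot (x of holder60_center in the frame of bay_mouth between -0.005 and 0.005 m and y of holder60_center in the frame of bay_mouth between -0.005 and 0.005 m and x of holder60_card in the frame of bay_mouth below -0.002 m and angle between holder60_center's own z axis and vertical below 0.12 rad and angle between the x axis of holder60_center and the x axis of bay_mouth, either way round below 0.12 rad and z of holder60_center in the frame of bay_mouth below 0.032 m), for 0.1 s.
At the end, for the whole second after the job is handed in: The 60 mm holder is upright in the bay (centred to 5 mm, 0.12 rad, card to the robot), blade within 3.5 mm of the floor, catch at least 9 of 12 mm down under over 4 N, still pressed by the gripper (over 4 N); the 48 and 72 mm holders within 20 mm, other things within 30 mm of their starts (x of holder60_center in the frame of bay_mouth between -0.005 and 0.005 m and y of holder60_center in the frame of bay_mouth between -0.005 and 0.005 m and x of holder60_card in the frame of bay_mouth below -0.002 m and angle between holder60_center's own z axis and vertical below 0.12 rad and angle between the x axis of holder60_center and the x axis of bay_mouth, either way round below 0.12 rad and z of holder60_center in the frame of bay_mouth below 0.0125 m and value of joint catch above 0.009 m and contact force between holder60 and catch above 4 N and contact force between the fingers and holder60 above 4 N and linear speed of holder60 below 0.02 m/s and distance of each of holder48_center, holder72_center from where it was at the start of the episode below 0.02 m and distance of each of light_meter, pot, feed_bottle, seed_jar, trowel from where it was at the start of the episode below 0.03 m); the arm keeps its last pose, push and grip.
It fails at once if a wrong holder is taken out of the caddy (height (world z) of any of holder48_center, holder72_center above 0.09 m).
It fails at once if a bystander is knocked away (distance of any of light_meter, pot, feed_bottle, seed_jar, trowel from where it was at the start of the episode above 0.05 m).
It also fails if it takes over 38 s, if anything falls off the work surface, if the arm or the gripper's body presses on something with over 40 N, if the wrist force passes 120 N, or if a joint passes its speed limit or range.

## Robot

A 6-joint arm with a two-finger parallel gripper is mounted at the origin on the work surface. World frame = base frame: x ahead of the robot, y to its left, z up, the work surface at z = 0. Lengths are in m, angles in rad, forces in N, time in s.
With the tool pointing down it reaches from about 0.425 to 1.125 m from the base axis. Payload 14.9 kg.
Tool frame: the origin (TCP) lies on the centre line of the jaws, within the pads' length; the fingertips stand 8 mm ahead of it and the grasp point (between the pads) lies 11 mm behind it; z points along the fingers, y is the direction in which the jaws open and shut (so a half turn about z gives the same grasp; the last joint's range is limited). The gripper opens to 91 mm and grips with 3 to 60 N. Pads are 32 mm wide; open, the fingers measure 118 mm over their backs; the gripper's body (76 mm by 178 mm) begins 60 mm behind the grasp point.
Start: joints at [-1.344, 0.379, 1.734, -0, 1.028, -0.033], TCP at [0.18, -0.677, 0.222] pointing down, gripper open.
Joint ranges: [-2.77, 2.77], [-0.74, 2.19], [0, 2.66], [-1.06, 4.2], [0.31, 2.87], [-3.08, 3.08]. Speed limits (rad/s): [1.89, 1.89, 2.39, 3.14, 3.14, 3.14].

## Interface

Orientations are given as [roll, pitch, yaw] about the fixed x, y, z axes, in that order (R = Rz(yaw) Ry(pitch) Rx(roll)).
In Python, from plant import * gives the robot as it stands. The module is installed in compiled form; this text tells all that it offers.
- The arm moves only by the tool carry_out, never from a script. Its arguments are lists of equal length, an entry for each row: "offset": the shift along the tool's x, y, z in mm, a list of three; "turn": the turn, a rotation vector about the tool's x, y, z in degrees, a list of three; "grip": the gripper command: -1 is shut, 1 is fully open, values between are in proportion. A call has 1 to 12 rows; each row is the pose to reach, as a shift and turn from the pose measured when the call began, along the tool's axes at that moment; what a row does not reach only later rows make up. A row lasts 1/8 s, in which the tool goes at most 62.5 mm and 10.7 degrees, less where a joint would pass 70% of its speed; a pose out of reach is approached as far as the arm can. A call with a gripper value outside its range is refused whole. The fingers move at their own pace and stop on an object; the grip force is fixed at half the most. Time passes only in rows, so rows that repeat a pose let the fingers close. It gives the time, the measured TCP pose, the force and the opening at its end, in the units of the state.
- state(): the state, without advancing time (a new reading comes with each control period).
- get_image(name): name is "scene" or "top"; returns (picture, depth): 480x640x3 uint8, red, green, blue; 480x640 float32, m along the optical axis (not along the pixel's ray), 0 where there is no reading.
- camera_params(name): a dict with "fov_y" (degrees; the focal length in pixels is half the picture's height over the tangent of half this angle, whatever the lens; pixels are square), "cx", "cy" (the principal point, pixels), "extrinsics" (4x4, takes a point from world to camera coordinates). Camera axes: x right, y up, looking along -z (the intrinsics and any distortion apply to the point x, -y, -z); pixel columns grow to the right and rows downward; lengths in m; the calibration is good to about 2 mm. A picture is of the moment at which its call begins. camera_params takes no time and is no camera call.
- job_done(): hands the job in, once; it reports no verdict.
The state is a dict: "clock": time; "joint_positions": joint angles; "joint_vel": joint speeds; "effort": joint torques, N m; "tool_pos": TCP position; "tool_rot": TCP orientation; "ft_force": force on the tool from outside, world axes, zero at the start; "torque": the same for the moment, N m; "grip_width": finger opening in m.
Only numpy, scipy, OpenCV 4.12 (cv2) and the standard library are available. Lean on these libraries where they do the work, as an engineer would, in place of code of your own. Each camera call takes 0.05 s, during which the arm holds its last target.

## Working session

There is one attempt and no reset: what is moved stays moved. The work goes in short steps, Python scripts to look and compute and a tool call to move; the robot and the scene stay as the last step left them, time stands still between calls to the robot, and variables do not carry over. Pictures are saved under pics/ and viewed, and the job is handed in when it is done.

Besides the shell and the picture viewer there is one more tool, called after "Emit:" in YAML: its name, and indented under it one key for each argument. carry_out: Moves the arm, as the interface text tells. Its arguments: {"type":"object","properties":{"offset":{"type":"array","items":{"type":"array","items":{"type":"number"}}},"turn":{"type":"array","items":{"type":"array","items":{"type":"number"}}},"grip":{"type":"array","items":{"type":"number"}}},"required":["offset","turn","grip"]}

```bash
mkdir -p pics; cat > h.py <<'E'
from plant import *
import numpy as np, cv2
def save(name,im): cv2.imwrite('pics/'+name,cv2.cvtColor(im,cv2.COLOR_RGB2BGR))
E
python3 - <<'E'
from h import *
for n in ['scene','top']:
    im,d=get_image(n); save(n+'0.png',im); np.savez(''+n+'0.npz',im=im,d=d)
    print(n,camera_params(n), (d>0).mean(), d[d>0].min(), d.max())
print(state())
E
```

```text
scene {'fov_y': 53.888161428871875, 'cx': 324.2195981859424, 'cy': 236.50368421833733, 'extrinsics': array([[ 0.54754378,  0.83655685,  0.01919515, -0.24539289],
       [-0.57026142,  0.35626399,  0.74018773,  0.20720551],
       [ 0.61237057, -0.41623144,  0.67212623, -1.44569601],
       [ 0.        ,  0.        ,  0.        ,  1.        ]])} 0.9957096354166667 0.66039664 3.5756044
top {'fov_y': 42.62554241222522, 'cx': 332.3969640407599, 'cy': 239.9664089291259, 'extrinsics': array([[ 0.02235987, -0.99966745, -0.01284616, -0.01026111],
       [ 0.98752254,  0.02008109,  0.15619215, -0.50164313],
       [-0.15588225, -0.01617831,  0.98764315, -1.43197623],
       [ 0.        ,  0.        ,  0.        ,  1.        ]])} 0.9959635416666667 0.561226 2.4606597
{'clock': 0.1, 'joint_positions': array([-1.34433318e+00,  3.79328905e-01,  1.73471182e+00, -1.21528102e-05,
        1.02850551e+00, -3.33018407e-02]), 'joint_vel': array([ 0.00010875, -0.00157795, -0.00128507, -0.00160018,  0.00084691,
       -0.00104581]), 'effort': array([ 1.13665210e-03, -7.65036392e+01, -4.35296059e+01,  6.52264059e-02,
        3.98271682e-02, -1.95462769e-05]), 'tool_pos': array([ 0.17971139, -0.67618516,  0.22137811]), 'tool_rot': array([-3.14063926e+00, -2.13524764e-05,  2.59771251e-01]), 'ft_force': array([-0.07500157,  0.86564707,  0.3960763 ]), 'torque': array([-0.01508655, -0.02844686, -0.01838445]), 'grip_width': 0.09129245397398443}
```

View pics/scene0.png

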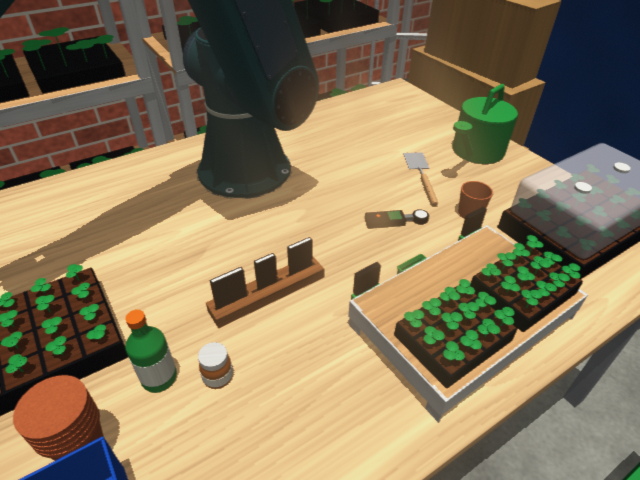

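View pics/top0.png

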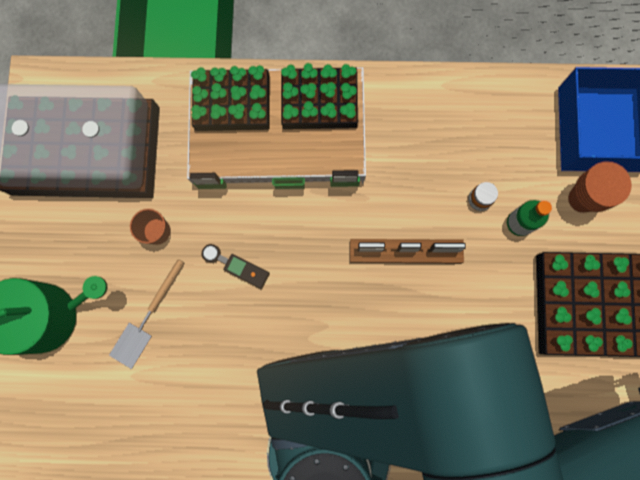

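```bash
cat >> h.py <<'E'
def ray(n,u,v):
    p=camera_params(n); f=240/np.tan(np.radians(p['fov_y']/2)); return p,np.array([(u-p['cx'])/f,-(v-p['cy'])/f,-1.0])
def deproj(n,u,v,d):
    p,r=ray(n,u,v); E=p['extrinsics']; return E[:3,:3].T@(r*d-E[:3,3])
def atz(n,u,v,z):
    p,r=ray(n,u,v); E=p['extrinsics']; c=-E[:3,:3].T@E[:3,3]; w=E[:3,:3].T@r; return c+w*(z-c[2])/w[2]
def proj(n,P):
    p=camera_params(n); f=240/np.tan(np.radians(p['fov_y']/2)); q=p['extrinsics'][:3,:3]@np.asarray(P)+p['extrinsics'][:3,3]
    return np.array([p['cx']+f*q[0]/-q[2], p['cy']+f*q[1]/q[2]])
def cloud(n,d):
    p=camera_params(n); f=240/np.tan(np.radians(p['fov_y']/2)); v,u=np.mgrid[:480,:640]
    q=np.stack([(u-p['cx'])/f*d,-(v-p['cy'])/f*d,-d],-1); return (q-p['extrinsics'][:3,3])@p['extrinsics'][:3,:3]
E
python3 - <<'E'
from h import *
T=np.load('top0.npz');S=np.load('scene0.npz')
a=cv2.resize(T['im'][225:275,340:475],None,fx=5.5,fy=5.5,interpolation=cv2.INTER_CUBIC)
b=cv2.resize(T['im'][160:200,180:375],None,fx=4,fy=4,interpolation=cv2.INTER_CUBIC)
w=max(a.shape[1],b.shape[1]); pad=lambda x:np.pad(x,((0,0),(0,w-x.shape[1]),(0,0)))
save('z1.png',np.vstack([pad(a),pad(b)]))
save('z2.png',cv2.resize(S['im'][220:330,195:445],None,fx=3.2,fy=3.2,interpolation=cv2.INTER_CUBIC))
Pt=cloud('top',T['d']);Ps=cloud('scene',S['d'])
for z0,z1,nm in [(-.01,.01,'bench'),]:
  m=(abs(Pt[...,0]-.6)<.3)&(abs(Pt[...,1])<.4)&(Pt[...,2]<.015); print('bench z top',np.median(Pt[m][:,2]))
  m=(abs(Ps[...,0]-.6)<.3)&(abs(Ps[...,1])<.4)&(Ps[...,2]<.015); print('bench z scene',np.median(Ps[m][:,2]))
for (u,v) in [(357,251),(420,255),(371,246),(410,246),(447,246),(276,150),(289,182),(205,180),(345,177)]:
  print(u,v,Pt[v,u].round(4))
E
```

```text
bench z top 0.001980489508257249
bench z scene -0.001223231556605675
357 251 [ 0.4774 -0.059   0.0315]
420 255 [ 0.4707 -0.2095  0.0326]
371 246 [ 0.4773 -0.0883  0.1182]
410 246 [ 0.48   -0.1768  0.1123]
447 246 [ 0.4813 -0.2599  0.1148]
276 150 [0.7075 0.1382 0.0867]
289 182 [0.6391 0.108  0.0516]
205 180 [0.6235 0.2961 0.1168]
345 177 [ 0.6338 -0.0265  0.128 ]
```

View pics/z1.png

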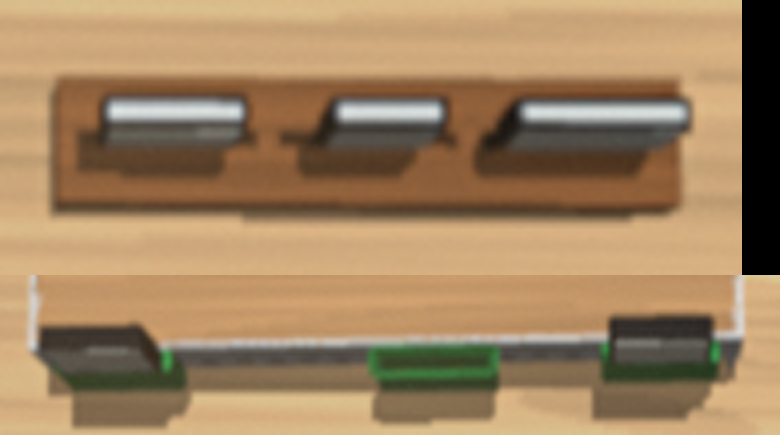

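View pics/z2.png

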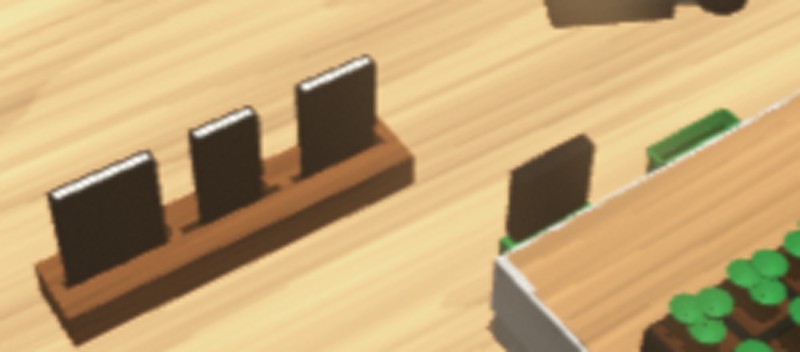

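```bash
python3 - <<'E'
from h import *
T=np.load('top0.npz');S=np.load('scene0.npz')
np.set_printoptions(precision=4,suppress=True)
def rect(n,m,z,nm):
    k,lab,st,_=cv2.connectedComponentsWithStats(m.astype(np.uint8))
    for i in range(1,k):
        if st[i,4]<(40 if n=='top' else 25): continue
        v,u=np.nonzero(lab==i)
        P=np.array([atz(n,a,b,z)[:2] for a,b in zip(u,v)])
        r=cv2.minAreaRect((P*1000).astype(np.float32))
        C=np.cov(P.T);w,V=np.linalg.eigh(C);ax=V[:,1]*np.sign(V[1,1]); 
        print(n,nm,'n',len(u),'px',u.mean().round(1),v.mean().round(1),'mean',P.mean(0),'rect',r,'yaw',np.degrees(np.arctan2(-ax[0],ax[1])).round(2))
for n,D in (('top',T),('scene',S)):
    im=D['im'].astype(int); hsv=cv2.cvtColor(D['im'],cv2.COLOR_RGB2HSV)
    P=cloud(n,D['d'])
    near=(P[...,0]>.4)&(P[...,0]<.56)&(P[...,1]>-.36)&(P[...,1]<.02)
    rect(n,near&(im.min(-1)>170)&(P[...,2]>.08),.114,'white')
    rect(n,near&(P[...,2]>.022)&(P[...,2]<.04),.03,'caddytop')
    bay=(P[...,0]>.58)&(P[...,0]<.70)&(P[...,1]>.03)&(P[...,1]<.18)
    rect(n,bay&(hsv[...,0]>45)&(hsv[...,0]<80)&(hsv[...,1]>120)&(P[...,2]>.065),.08,'green')
E
```

```text
top white n 46 px 371.3 244.5 mean [ 0.4813 -0.0891] rect ((481.3757019042969, -89.52124786376953), (2.2904016971588135, 52.035919189453125), 1.170823097229004) yaw 1.06
top white n 51 px 410.3 245.0 mean [ 0.4821 -0.1773] rect ((482.0330810546875, -177.69140625), (4.575515270233154, 38.398109436035156), 1.1699129343032837) yaw 0.8
top white n 82 px 449.5 245.0 mean [ 0.4838 -0.2657] rect ((483.8316345214844, -265.6851501464844), (4.572264671325684, 60.88507843017578), 1.1698898077011108) yaw 0.88
top caddytop n 1865 px 403.4 251.2 mean [ 0.4794 -0.1701] rect ((482.99395751953125, -177.5208740234375), (57.360260009765625, 271.2542724609375), 0.5035532116889954) yaw -0.21
scene white n 40 px 299.5 242.4 mean [ 0.4791 -0.0878] rect ((479.0953369140625, -87.818115234375), (5.183811664581299, 50.41481399536133), 1.3611246347427368) yaw 1.49
scene white n 34 px 264.1 257.8 mean [ 0.4804 -0.1761] rect ((480.28582763671875, -175.76809692382812), (5.234691619873047, 38.54689025878906), 1.382684350013733) yaw 0.81
scene white n 63 px 225.8 274.4 mean [ 0.4817 -0.2645] rect ((481.6171875, -264.0186462402344), (5.383902549743652, 63.339447021484375), 0.9502513408660889) yaw 1.02Traceback (most recent call last):
  File "<stdin>", line 18, in <module>
  File "<stdin>", line 9, in rect
  File "h.py", line 9, in atz
    p,r=ray(n,u,v); E=p['extrinsics']; c=-E[:3,:3].T@E[:3,3]; w=E[:3,:3].T@r; return c+w*(z-c[2])/w[2]
        ~~~^^^^^^^
  File "h.py", line 5, in ray
    p=camera_params(n); f=240/np.tan(np.radians(p['fov_y']/2)); return p,np.array([(u-p['cx'])/f,-(v-p['cy'])/f,-1.0])
ValueError: time passes only in moves, steps and waits
```

```bash
python3 - <<'E'
import plant,pickle
pickle.dump({n:plant.camera_params(n) for n in('top','scene')},open('cam.pkl','wb'))
E
cat >> h.py <<'E'
import pickle
_C=pickle.load(open('cam.pkl','rb'))
def camera_params(n): return _C[n]
E
python3 - <<'E'
from h import *
T=np.load('top0.npz');S=np.load('scene0.npz')
np.set_printoptions(precision=4,suppress=True)
for n,D in (('top',T),('scene',S)):
    hsv=cv2.cvtColor(D['im'],cv2.COLOR_RGB2HSV); P=cloud(n,D['d'])
    # bay
    bay=(P[...,0]>.58)&(P[...,0]<.70)&(P[...,1]>.03)&(P[...,1]<.18)&(P[...,2]>.03)
    m=bay&(hsv[...,0]>45)&(hsv[...,0]<80)&(hsv[...,1]>110)
    v,u=np.nonzero(m); print(n,len(u),u.min(),u.max(),v.min(),v.max())
    x0,y0=u.min()-8,v.min()-8; c=D['im'][y0:v.max()+9,x0:u.max()+9]; print('crop',x0,y0,c.shape)
    save('bay_'+n+'.png',cv2.resize(c,None,fx=14,fy=14,interpolation=cv2.INTER_CUBIC))
# white edge of the shelf / board front edge
for y in (0,.05,.1,.15,.2,.25):pass
E
```

```text
top 159 272 303 178 185
crop 264 170 (24, 48, 3)
scene 107 398 424 255 270
crop 390 247 (32, 43, 3)
```

View pics/bay_top.png

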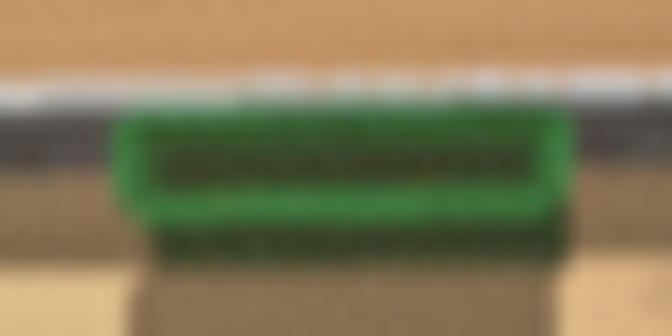

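View pics/bay_scene.png

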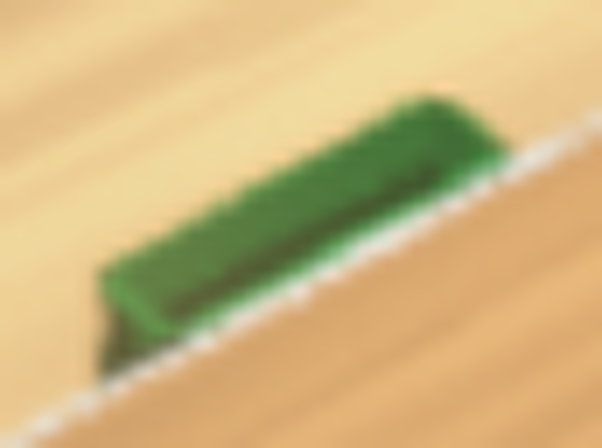

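```bash
python3 - <<'E'
from h import *
np.set_printoptions(precision=4,suppress=True)
f=lambda n,x,y,ox,oy:atz(n,ox+(x+.5)/14-.5,oy+(y+.5)/14-.5,.08)[:2]
for p in [(118,107),(575,103),(125,215),(572,215),(346,162)]: print('top',p,f('top',*p,264,170))
for p in [(100,275),(430,97),(510,150),(172,335)]: print('scene',p,f('scene',*p,390,247))
T=np.load('top0.npz')
# shelf front edge (white line) in top: per column bright row
im=T['im'].astype(int); P=cloud('top',T['d']); pts=[]
for u in list(range(226,270))+list(range(306,328)):
    col=im[170:190,u].min(-1).astype(float); col=np.clip(col-140,0,None)
    if col.sum()>0: v=(col*np.arange(170,190)).sum()/col.sum(); pts.append(atz('top',u,v,.08)[:2])
pts=np.array(pts); k=np.polyfit(pts[:,1],pts[:,0],1); print('front line x=',k,'yaw deg',-np.degrees(np.arctan(k[0])), 'res',np.std(pts[:,0]-np.polyval(k,pts[:,1])))
# side edges / green of the fixed labels in world at depth
for y in (.05,.08,.1,.12,.15): print(y,np.polyval(k,y))
E
```

```text
top (118, 107) [0.6428 0.1461]
top (575, 103) [0.645  0.0689]
top (125, 215) [0.6241 0.1442]
top (572, 215) [0.6255 0.0688]
top (346, 162) [0.634  0.1072]
scene (100, 275) [0.6265 0.0719]
scene (430, 97) [0.624  0.1431]
scene (510, 150) [0.64   0.1458]
scene (172, 335) [0.6426 0.073 ]
front line x= [-0.0349  0.6506] yaw deg 1.9994631681397734 res 0.00022966222302700013
0.05 0.6489038291803458
0.08 0.6478564875227774
0.1 0.6471582597510651
0.12 0.6464600319793529
0.15 0.6454126903217844
```

```bash
cat >> h.py <<'E'
from scipy.spatial.transform import Rotation as Ro
def go(x,y,z,yawdeg,n=8):
    s=state(); p=s['tool_pos']; R=Ro.from_euler('xyz',s['tool_rot'])
    Rt=Ro.from_euler('xyz',[np.pi,0,np.radians(yawdeg)])
    off=R.inv().apply(np.array([x,y,z])-p)*1000; t=np.degrees((R.inv()*Rt).as_rotvec())
    print('clock',s['clock'],'pos',p.round(4),'rot',np.degrees(s['tool_rot']).round(2),'F',s['ft_force'].round(2),'w',round(s['grip_width'],4))
    print('off',off.round(1),'turn',t.round(2))
    if n: print(json.dumps([[float(q) for q in (off*i/n).round(0)] for i in range(1,n+1)]),json.dumps([[float(q) for q in (t*i/n).round(1)] for i in range(1,n+1)]))
import json
E
python3 - <<'E'
from h import *
go(.4805,-.0885,.17,90.9,10)
E
```

```text
clock 0.1 pos [ 0.1797 -0.6762  0.2214] rot [-179.95   -0.     14.88] F [-0.08  0.87  0.4 ] w 0.0913
off [ 441.6 -490.7   51.9] turn [-5.000e-02 -4.000e-02 -7.602e+01]
[[44.0, -49.0, 5.0], [88.0, -98.0, 10.0], [132.0, -147.0, 16.0], [177.0, -196.0, 21.0], [221.0, -245.0, 26.0], [265.0, -294.0, 31.0], [309.0, -343.0, 36.0], [353.0, -393.0, 41.0], [397.0, -442.0, 47.0], [442.0, -491.0, 52.0]] [[-0.0, -0.0, -7.6], [-0.0, -0.0, -15.2], [-0.0, -0.0, -22.8], [-0.0, -0.0, -30.4], [-0.0, -0.0, -38.0], [-0.0, -0.0, -45.6], [-0.0, -0.0, -53.2], [-0.0, -0.0, -60.8], [-0.0, -0.0, -68.4], [-0.0, -0.0, -76.0]]
```

Emit:
carry_out:
  offset:
    - [40,-45,0]
    - [80,-89,0]
    - [120,-134,0]
    - [160,-178,5]
    - [201,-223,10]
    - [241,-268,15]
    - [281,-312,20]
    - [321,-357,26]
    - [361,-401,32]
    - [401,-446,40]
    - [442,-491,48]
    - [442,-491,52]
  turn:
    - [0,0,-7]
    - [0,0,-14]
    - [0,0,-21]
    - [0,0,-28]
    - [0,0,-35]
    - [0,0,-42]
    - [0,0,-49]
    - [0,0,-56]
    - [0,0,-63]
    - [0,0,-70]
    - [0,0,-76]
    - [0,0,-76]
  grip: [1,1,1,1,1,1,1,1,1,1,1,1]

```text
clock: 1.6
tool_pos: [0.4817, -0.085, 0.1694]
tool_rot: [-3.141, -0.001, 1.592]
ft_force: [-0.4, 0.2, -0.1]
grip_width: 0.0915
```

```bash
python3 - <<'E'
from h import *
im,d=get_image('scene'); np.savez('s1.npz',im=im,d=d)
im2,d2=get_image('top'); np.savez('t1.npz',im=im2,d=d2)
save('s1.png',np.hstack([cv2.resize(im[180:330,180:380],None,fx=2,fy=2),cv2.resize(im2[180:330,310:510],None,fx=2,fy=2)]))
go(.4805,-.0885,.076,90.9,5)
E
```

```text
clock 1.7 pos [ 0.4803 -0.0876  0.1693] rot [-1.7992e+02 -7.0000e-02  9.0930e+01] F [-0.17  0.19  0.85] w 0.0907
off [-1.   0.3 93.3] turn [-0.08 -0.07  0.03]
[[-0.0, 0.0, 19.0], [-0.0, 0.0, 37.0], [-1.0, 0.0, 56.0], [-1.0, 0.0, 75.0], [-1.0, 0.0, 93.0]] [[-0.0, -0.0, 0.0], [-0.0, -0.0, 0.0], [-0.0, -0.0, 0.0], [-0.1, -0.1, 0.0], [-0.1, -0.1, 0.0]]
```

View pics/s1.png

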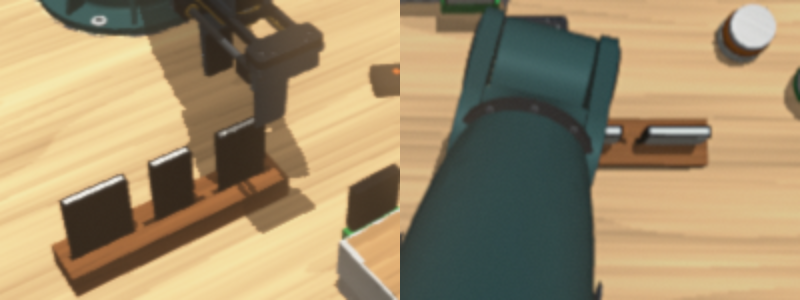

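The picture shows the fingers either side of the 60 mm holder (scene crop around 240,150), so I go straight down and close on it.

Emit:
carry_out:
  offset:
    - [-1,0,30]
    - [-1,0,60]
    - [-1,0,85]
    - [-1,0,93]
    - [-1,0,93]
    - [-1,0,93]
    - [-1,0,93]
    - [-1,0,93]
    - [-1,0,93]
    - [-1,0,93]
    - [-1,0,93]
    - [-1,0,93]
  turn:
    - [0,0,0]
    - [0,0,0]
    - [0,0,0]
    - [0,0,0]
    - [0,0,0]
    - [0,0,0]
    - [0,0,0]
    - [0,0,0]
    - [0,0,0]
    - [0,0,0]
    - [0,0,0]
    - [0,0,0]
  grip: [1,1,1,1,1,-1,-1,-1,-1,-1,-1,-1]

```text
clock: 3.2
tool_pos: [0.4802, -0.0885, 0.0762]
tool_rot: [-3.14, -0.001, 1.587]
ft_force: [-0.3, -0.6, -0.1]
grip_width: 0.024
```

```bash
python3 - <<'E'
from h import *
go(.4805,-.0885,.19,90.9,5)
E
```

```text
clock 3.2 pos [ 0.4802 -0.0885  0.0762] rot [-1.7991e+02 -7.0000e-02  9.0940e+01] F [-0.31 -0.59 -0.11] w 0.024
off [ 2.000e-01  1.000e-01 -1.138e+02] turn [-0.09 -0.07  0.04]
[[0.0, 0.0, -23.0], [0.0, 0.0, -46.0], [0.0, 0.0, -68.0], [0.0, 0.0, -91.0], [0.0, 0.0, -114.0]] [[-0.0, -0.0, 0.0], [-0.0, -0.0, 0.0], [-0.1, -0.0, 0.0], [-0.1, -0.1, 0.0], [-0.1, -0.1, 0.0]]
```

Width is 24 mm, so the fingers are still closing on 14 mm. I wait a few rows, then lift a little.

Emit:
carry_out:
  offset:
    - [0,0,0]
    - [0,0,0]
    - [0,0,0]
    - [0,0,0]
    - [0,0,0]
  turn:
    - [0,0,0]
    - [0,0,0]
    - [0,0,0]
    - [0,0,0]
    - [0,0,0]
  grip: [-1,-1,-1,-1,-1]

```text
clock: 3.82
tool_pos: [0.4788, -0.0884, 0.076]
tool_rot: [-3.137, -0.002, 1.587]
ft_force: [-7.7, -1.6, 7.5]
grip_width: 0.0138
```

Emit:
carry_out:
  offset:
    - [0,0,-8]
    - [0,0,-20]
    - [0,0,-40]
    - [0,0,-65]
    - [0,0,-90]
    - [0,0,-112]
    - [0,0,-118]
    - [0,0,-118]
  turn:
    - [0,0,0]
    - [0,0,0]
    - [0,0,0]
    - [0,0,0]
    - [0,0,0]
    - [0,0,0]
    - [0,0,0]
    - [0,0,0]
  grip: [-1,-1,-1,-1,-1,-1,-1,-1]

```text
clock: 4.82
tool_pos: [0.4795, -0.0886, 0.1942]
tool_rot: [-3.138, -0.001, 1.587]
ft_force: [-0.3, -0.2, -0.5]
grip_width: 0.0141
```

```bash
python3 - <<'E'
from h import *
im,d=get_image('scene'); np.savez('s2.npz',im=im,d=d)
save('s2.png',cv2.resize(im[130:330,180:440],None,fx=3,fy=3,interpolation=cv2.INTER_CUBIC))
go(.634,.1078,.19,92,7)
E
```

```text
clock 4.875 pos [ 0.4791 -0.0886  0.1936] rot [-1.7972e+02 -1.0000e-01  9.0950e+01] F [-0.49 -0.32 -1.18] w 0.0136
off [193.8 158.1   3.2] turn [-0.28 -0.1  -1.05]
[[28.0, 23.0, 0.0], [55.0, 45.0, 1.0], [83.0, 68.0, 1.0], [111.0, 90.0, 2.0], [138.0, 113.0, 2.0], [166.0, 136.0, 3.0], [194.0, 158.0, 3.0]] [[-0.0, -0.0, -0.2], [-0.1, -0.0, -0.3], [-0.1, -0.0, -0.5], [-0.2, -0.1, -0.6], [-0.2, -0.1, -0.8], [-0.2, -0.1, -0.9], [-0.3, -0.1, -1.1]]
```

View pics/s2.png

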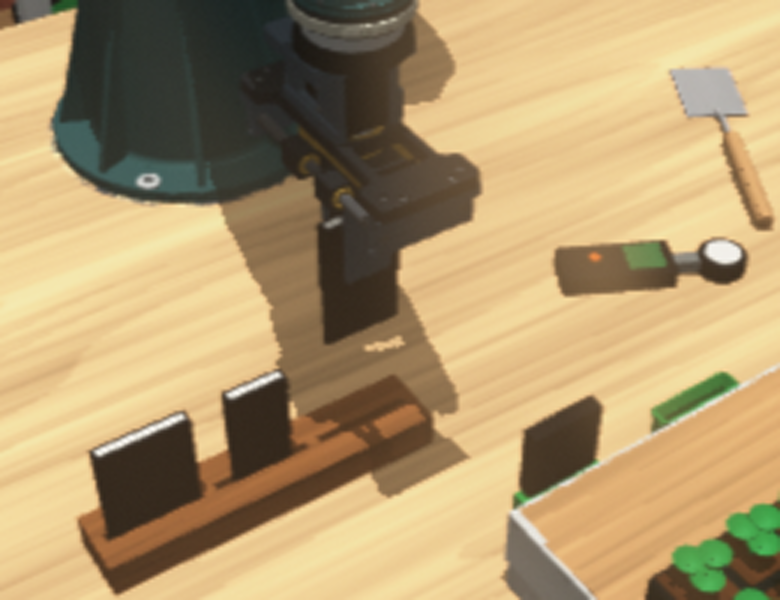

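```bash
python3 - <<'E'
from h import *
np.set_printoptions(precision=4,suppress=True)
for u,v in [(326.5,343),(397.5,313.5)]: print(atz('scene',180+(u+.5)/3-.5,130+(v+.5)/3-.5,.1256))
for y in (-.1186,-.0586): print(proj('scene',[.4815,y,.1256]))
D=np.load('s2.npz');P=cloud('scene',D['d']); 
m=(abs(P[...,0]-.48)<.03)&(abs(P[...,1]+.088)<.06)&(P[...,2]>.125)&(P[...,2]<.165)
Q=P[m]; print(len(Q),Q.mean(0),np.percentile(Q[:,1],[1,5,50,95,99]),np.percentile(Q[:,0],[5,50,95]))
E
```

```text
[ 0.4817 -0.1169  0.1256]
[ 0.4819 -0.0568  0.1256]
[287.7505 244.2384]
[311.3682 234.3672]
339 [ 0.4828 -0.0881  0.1456] [-0.1173 -0.1161 -0.0886 -0.0599 -0.0571] [0.4806 0.4828 0.4846]
```

Emit:
carry_out:
  offset:
    - [30,15,0]
    - [62,32,0]
    - [98,60,0]
    - [132,92,0]
    - [160,122,0]
    - [180,146,0]
    - [192,157,0]
    - [193,158,0]
    - [193,158,0]
  turn:
    - [0,0,0]
    - [0,0,0]
    - [0,0,-0.5]
    - [-0.2,0,-1]
    - [-0.3,0,-1]
    - [-0.3,-0.1,-1]
    - [-0.3,-0.1,-1]
    - [-0.3,-0.1,-1]
    - [-0.3,-0.1,-1]
  grip: [-1,-1,-1,-1,-1,-1,-1,-1,-1]

```text
clock: 6.0
tool_pos: [0.6331, 0.1064, 0.1928]
tool_rot: [-3.141, 0.0, 1.605]
ft_force: [-0.5, -0.1, -0.8]
grip_width: 0.0144
```

```bash
python3 - <<'E'
from h import *
im,d=get_image('scene'); np.savez('s3.npz',im=im,d=d)
save('s3.png',cv2.resize(im[160:290,330:490],None,fx=4.5,fy=4.5,interpolation=cv2.INTER_CUBIC))
go(.6333,.107,.16,92,4)
E
```

```text
clock 6.05 pos [0.6331 0.1063 0.193 ] rot [-1.7998e+02  1.0000e-02  9.1920e+01] F [-0.27 -1.19 -1.07] w 0.014
off [ 0.7  0.2 33. ] turn [-0.02  0.01 -0.08]
[[0.0, 0.0, 8.0], [0.0, 0.0, 16.0], [0.0, 0.0, 25.0], [1.0, 0.0, 33.0]] [[-0.0, 0.0, -0.0], [-0.0, 0.0, -0.0], [-0.0, 0.0, -0.1], [-0.0, 0.0, -0.1]]
```

View pics/s3.png

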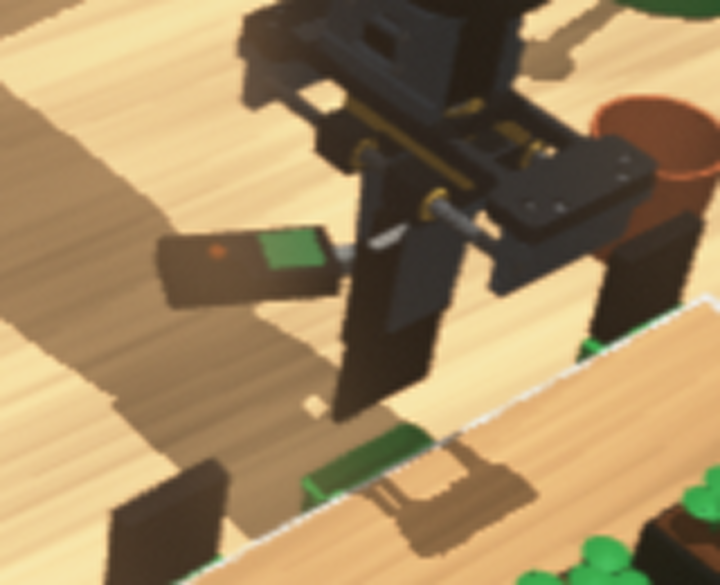

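```bash
python3 - <<'E'
from h import *
np.set_printoptions(precision=4,suppress=True)
g=lambda u,v,z:atz('scene',330+(u+.5)/4.5-.5,160+(v+.5)/4.5-.5,z)
a=g(333,422,.125);b=g(430,372,.125);print(a,b,(a+b)/2)
c=g(303,484,.08);d=g(405,425,.08);e=g(435,441,.08);print(c,d,e)
D=np.load('s3.npz');P=cloud('scene',D['d']); 
m=(abs(P[...,0]-.633)<.03)&(abs(P[...,1]-.107)<.06)&(P[...,2]>.125)&(P[...,2]<.16)
Q=P[m]; print(len(Q),Q.mean(0),np.percentile(Q[:,1],[1,5,50,95,99]),np.percentile(Q[:,0],[5,50,95]))
E
```

```text
[0.636 0.076 0.125] [0.6344 0.1387 0.125 ] [0.6352 0.1073 0.125 ]
[0.6292 0.0704 0.08  ] [0.6246 0.1406 0.08  ] [0.6413 0.1456 0.08  ]
243 [0.6364 0.105  0.1426] [0.0767 0.0781 0.1041 0.1346 0.1371] [0.6343 0.6366 0.6385]
```

Emit:
carry_out:
  offset:
    - [1,0,15]
    - [1,0.5,30]
    - [1,0.5,40]
    - [1,0.5,46]
    - [1,0.5,50]
    - [1,0.5,54]
    - [1,0.5,58]
    - [1,0.5,60]
  turn:
    - [0,0,0]
    - [0,0,0]
    - [0,0,0]
    - [0,0,0]
    - [0,0,0]
    - [0,0,0]
    - [0,0,0]
    - [0,0,0]
  grip: [-1,-1,-1,-1,-1,-1,-1,-1]

```text
clock: 7.05
tool_pos: [0.6329, 0.1073, 0.1327]
tool_rot: [-3.14, 0.0, 1.604]
ft_force: [-6.0, 0.2, 1.9]
grip_width: 0.0145
```

```bash
python3 - <<'E'
from h import *
im,d=get_image('scene'); np.savez('s4.npz',im=im,d=d)
save('s4.png',cv2.resize(im[160:290,330:490],None,fx=4.5,fy=4.5,interpolation=cv2.INTER_CUBIC))
go(.6336,.1073,.128,92,0); print(state()['torque'])
E
```

```text
clock 7.1 pos [0.6329 0.1073 0.1325] rot [-1.7989e+02  2.0000e-02  9.1930e+01] F [-5.2  -1.1  -1.31] w 0.0138
off [-0.   0.7  4.5] turn [-0.11  0.02 -0.07]
[0.00660582 1.00555882 0.09943689]
```

View pics/s4.png

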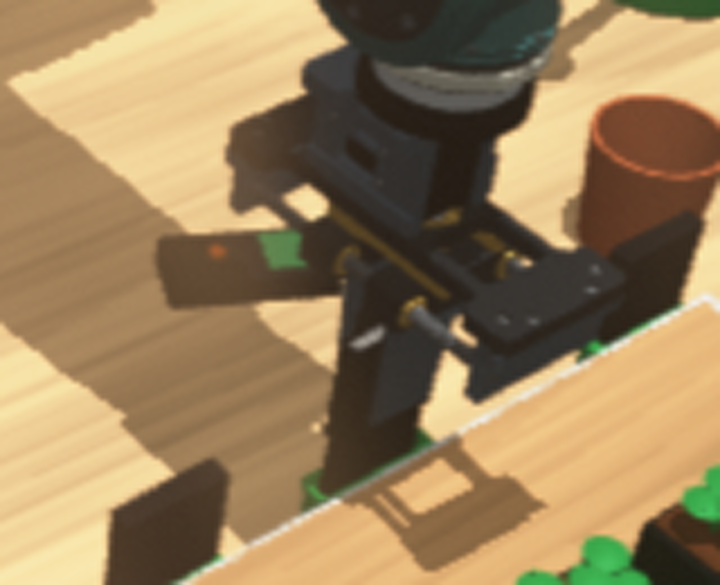

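The blade is behind the lip (bottom about 15 mm into the mouth). A -5 N push in x says I'm about 1 mm too far in +x, so I ease back and go on down.

Emit:
carry_out:
  offset:
    - [0,-1,1]
    - [0,-1,4]
    - [0,-1,7]
    - [0,-1,10]
    - [0,-1,13]
    - [0,-1,14]
  turn:
    - [0,0,0]
    - [0,0,0]
    - [0,0,0]
    - [0,0,0]
    - [0,0,0]
    - [0,0,0]
  grip: [-1,-1,-1,-1,-1,-1]

```text
clock: 7.85
tool_pos: [0.6318, 0.1073, 0.1183]
tool_rot: [-3.139, 0.0, 1.604]
ft_force: [-0.9, 0.3, -0.8]
grip_width: 0.0139
```

```bash
python3 - <<'E'
from h import *
go(.6325,.1073,.104,92,0); print(state()['torque'])
E
```

```text
clock 7.85 pos [0.6318 0.1073 0.1183] rot [-1.7988e+02  2.0000e-02  9.1930e+01] F [-0.93  0.25 -0.79] w 0.0139
off [ 0.   0.7 14.3] turn [-0.12  0.02 -0.07]
[ 0.04937704 -0.12531629  0.03403459]
```

Emit:
carry_out:
  offset:
    - [0,0,2]
    - [0,0,4]
    - [0,0,6]
    - [0,0,6]
  turn:
    - [0,0,0]
    - [0,0,0]
    - [0,0,0]
    - [0,0,0]
  grip: [-1,-1,-1,-1]

```text
clock: 8.35
tool_pos: [0.6319, 0.1073, 0.1123]
tool_rot: [-3.14, 0.0, 1.604]
ft_force: [-0.5, -1.1, 4.4]
grip_width: 0.0138
```

Emit:
carry_out:
  offset:
    - [0,0,2]
    - [0,0,4]
    - [0,0,6]
    - [0,0,6]
  turn:
    - [0,0,0]
    - [0,0,0]
    - [0,0,0]
    - [0,0,0]
  grip: [-1,-1,-1,-1]

```text
clock: 8.85
tool_pos: [0.6319, 0.1073, 0.1063]
tool_rot: [-3.14, 0.0, 1.604]
ft_force: [-2.6, 0.1, 6.6]
grip_width: 0.0139
```

Emit:
carry_out:
  offset:
    - [0,0,1]
    - [0,0,2]
    - [0,0,2.5]
    - [0,0,2.5]
  turn:
    - [0,0,0]
    - [0,0,0]
    - [0,0,0]
    - [0,0,0]
  grip: [-1,-1,-1,-1]

```text
clock: 9.35
tool_pos: [0.632, 0.1073, 0.1041]
tool_rot: [-3.14, 0.0, 1.604]
ft_force: [-2.2, 0.1, 8.5]
grip_width: 0.0139
```

Emit:
carry_out:
  offset:
    - [0,0,1]
    - [0,0,1.5]
    - [0,0,1.5]
  turn:
    - [0,0,0]
    - [0,0,0]
    - [0,0,0]
  grip: [-1,-1,-1]

```text
clock: 9.72
tool_pos: [0.6322, 0.1073, 0.104]
tool_rot: [-3.139, 0.0, 1.604]
ft_force: [-8.9, -2.2, 25.8]
grip_width: 0.0136
```

```bash
python3 - <<'E'
from h import *
im,d=get_image('scene'); im2,_=get_image('top')
save('s5.png',np.hstack([cv2.resize(im[160:290,330:490],None,fx=2.5,fy=2.5),cv2.resize(im2[150:280,240:400],None,fx=2.5,fy=2.5)]))
for i in range(4): im,_=get_image('scene'); s=state(); print(s['clock'],s['tool_pos'].round(4),s['ft_force'].round(1),s['grip_width'])
save('s6.png',cv2.resize(im,None,fx=1.2,fy=1.2))
E
```

```text
9.875 [0.6322 0.1073 0.104 ] [-9.  -1.6 25.6] 0.01385496611288557
9.925 [0.6322 0.1073 0.104 ] [-9.2 -1.4 25.5] 0.01372939785693851
9.975 [0.6322 0.1073 0.104 ] [-8.7 -2.  25.7] 0.01391824013779517
10.025 [0.6321 0.1073 0.104 ] [-9.3 -2.2 24.7] 0.013809415315061304
```

View pics/s5.png

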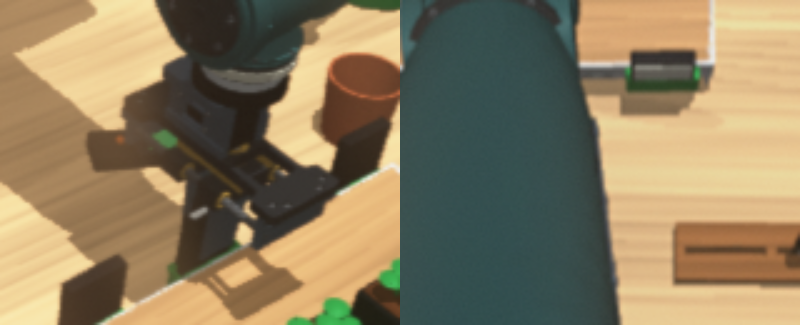

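View pics/s6.png

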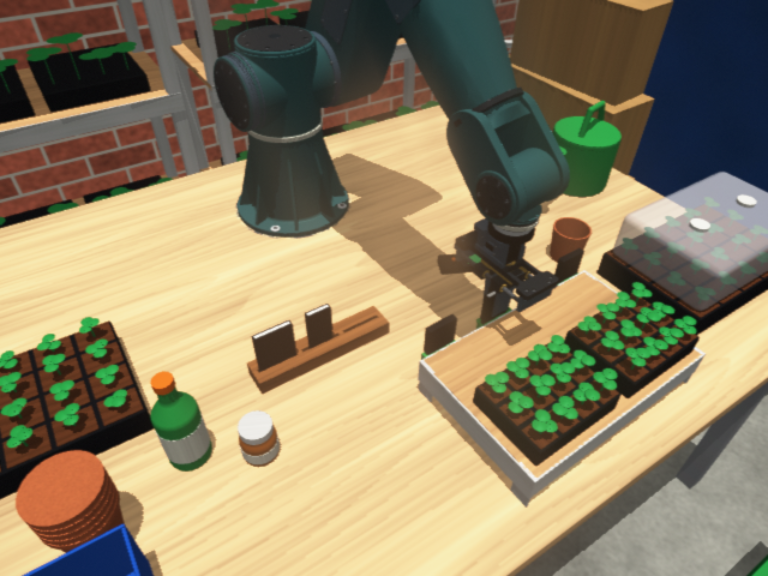

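The holder is seated in the green bay with the gripper on it (s6 at about 495,300). The other two holders are still in the caddy (275,345 and 320,325). The bystanders I can see look unmoved. The push is steady at 25 N with z held at 0.104, so I'm handing in.

```bash
python3 - <<'E'
from h import *
print(job_done()); s=state(); print(s['clock'],s['tool_pos'].round(4),s['ft_force'].round(1),s['grip_width'])
E
```

```text
the job is handed in; nothing more can be done
None
the job is handed in; nothing more can be done
```

I took the 60 mm holder from the caddy slot nearest the bay and slid it down into the green bay, card towards the robot. I pressed it through the catch onto the floor and handed the job in at about 10 s, still gripping.

- **Seating:** the catch pushed back with 4.4, then 6.6, then 8.5 N. The floor then stopped the tool at z = 0.104, the height expected for fully home. The push held steady at about 25 N upward over the last readings.
- **Grip:** the opening stayed at 13.8 mm on the 14 mm pocket, with no sign of slipping.
- **Other objects:** the last scene picture shows the other two holders in the caddy and the visible bystanders apparently in place. I judged this by eye. The arm hid part of the light meter, and I couldn't make out the trowel in that picture.
- **Disagreements:** the two cameras differed by 1–2 mm on the bay position. A sideways force of about 9 N in x remained at the end, which suggests the tool was about 1 mm off in x. The state could not be read after handing in, so nothing confirms the final second.

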